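Couple the hand drive to the tube rotator and lock its trigger on

ROBOT

A 7-joint arm with a two-finger parallel gripper is mounted at the origin on the work surface; the furniture and walls round the work are solid. World frame = base frame: x ahead of the robot, y to its left, z up, the work surface at z = 0. Lengths are in m, angles in rad, forces in N, time in s.
With the tool pointing down it reaches from about 0.4 to 0.9 m from the base axis. Payload 5.5 kg.
Tool frame: the origin (TCP) lies midway between the tips of the shut fingers; the grasp point (between the pads) lies 19 mm behind it; z points along the fingers, y is the line along which they close (so a half turn about z gives the same grasp; the last joint's range is limited). The gripper opens to 92 mm and grips with 3 to 60 N. Pads are 19 mm wide; open, the fingers measure 130 mm over their backs; the gripper's body (75 mm by 190 mm) begins 47 mm behind the grasp point.
Start: joints at [-0.979, 0.501, -0.427, 1.55, 0.221, 1.138, -0.21], TCP at [0.21, 0.615, 0.227] pointing down, gripper open.
Joint ranges: [-2.88, 2.88], [-0.31, 2.03], [-1.54, 1.56], [0.2, 2.42], [-1.41, 4.55], [0.19, 2.02], [-2.57, 2.57]. Speed limits (rad/s): [2.57, 2.57, 3.14, 3.14, 3.14, 3.14, 3.14].

INTERFACE

Orientations are given as a rotation vector (axis times angle).
In Python, from plant import r gives the robot as it stands.
- The arm moves only by the tool arm_command, never from a script. Its arguments are lists of equal length, an entry for each row: "twist": the turn, a rotation vector about the tool's x, y, z in degrees, a list of three; "xyz": the shift along the tool's x, y, z in m, a list of three; "fingers": the closure, from 0 (fully open) to 1 (shut). In form: {"twist": [[ax, ay, az], ...], "xyz": [[tx, ty, tz], ...], "fingers": [fingers, ...]}. A call has 1 to 20 rows; each row is the pose to reach, as a shift and turn from the pose commanded when the call began, along the tool's axes at that moment; what a row does not reach only later rows make up. A row lasts 1/8 s, in which the tool goes at most 62.5 mm and 10.7 degrees, less where a joint would pass 70% of its speed; a pose out of reach is approached as far as the arm can. A call with a gripper value outside its range is refused whole. The fingers move at their own pace and stop on an object; the grip force is fixed at half the most. Time passes only in rows, so rows that repeat a pose let the fingers close. It gives the time, the measured TCP pose, the force, the opening and the grip force at its end, in the units of the state.
- r.observe(): the state, without advancing time (a new reading comes with each control period).
- r.camera(name): name is "side" or "top" or "wrist"; returns a dict with "img" (400x640x3 uint8, blue, green, red), "intrinsics" (3x3 intrinsics, pixels), "rvec" (rotation vector, rad) and "tvec" (3), from world to camera coordinates, as OpenCV has them. Camera axes: x right, y down, z forward; pixel columns grow to the right and rows downward; lengths in m; the calibration is good to about 2 mm. A picture is of the moment at which its call begins. There is no depth.
- r.sign_off(): hands the job in; it is judged then, once.
The state is a dict: "time_s": time; "qpos": joint angles; "dq": joint speeds; "effort": joint torques, N m; "eef_pos": TCP position; "tcp_rot": TCP orientation; "ft_force": force on the tool from outside, world axes, zero at the start; "ft_torque": the same for the moment, N m; "grip_width": finger opening in m; "gripper_force": force on a finger pad.
Only numpy, scipy, OpenCV 4.12 (cv2) and the standard library are available. Lean on these libraries where they do the work, as an engineer would, in place of code of your own. Each camera call takes 0.05 s, during which the arm holds its last target. There are 200 camera calls.

TASK

Slide the hand drive along its bed until it is fully home against the end stop and its nose meets the hub of the tube disc. Then squeeze the trigger on its top fully down, push in the lock-on button beside it while the trigger is still down, and ease the trigger off with the button still held in, so that the lock catches and the trigger stays on by itself. Leave the drive home and locked on, and do not disturb the bottle, the timer or the tube rack around it.

Things in the scene. Friction and masses are not known exactly. Their poses are not given: they have to be found in the camera images.
- stand: Fixed grey bed plate 280 (x) x 90 (y) x 12 mm with guide rails and, at its +x end, a pillar with an upright white disc (108 mm across, top at 120 mm, small tubes clipped on). Origin on the worktop under the middle of the trigger housing as it is when the drive is home; plate from -150 to +130 mm in x. Its +x (roughly away from the robot) is the way the drive slides; y to the left of that, z up
- drive (a joint): Position of the hand drive on the bed, m: 0 rear end, 0.050 home against the rubber end stop (nose meets the disc's hub). Starts 28 to 50 mm short of home; slides with about 6 N and stays where left. The drive is a grey level barrel 48 mm across on an aluminium sledge, black battery block at its rear, axes parallel to the stand's
- drive_rear (a point): Centre of the flat rear (-x) face of the battery block, where the drive can be pushed; 75 mm above the worktop. The face is 52 mm wide and spans heights 28 to 96 mm. Moves with the drive; the trigger's middle is 70 mm ahead (+x)
- trigger_top (a point): Middle of the top of the trigger, a black ribbed paddle 44 (x) x 30 (y) mm on top of the drive, 9 mm to -y of the stand's centre line; top 104 mm above the worktop released, 94 mm fully squeezed. Housing round it 92 mm high, open above and to -y. A grey cheek (50 mm long, 18 thick, top at 128 mm) stands 12 mm beyond the paddle's +y edge and carries the lock-on button
- trigger (a joint): Trigger travel, m: 0 released, 0.010 fully squeezed (straight down). Spring: about 6 N at first, 10 N at full travel. Caught by the lock it rests by itself at about 0.0055. Squeezing it fully again without the button held in lets the lock spring out and frees the trigger
- lock_face (a point): Centre of the free end of the lock-on button, a steel plunger 14 mm across, axis along the stand's y, 110 mm above the worktop, sticking 10 mm out of the cheek's -y face. The end is 17 mm to +y of trigger_top (2 mm beyond the paddle's edge), same x. Pressed towards +y: a fingertip holding the paddle down can push it by sliding sideways
- lock_on (a joint): Lock-on button travel, m: 0 out, 0.007 fully in. Spring 1.5 to 3 N. A catch inside blocks it (under 1.5 mm of travel) until the trigger is down at least 0.0085; it must go in at least 0.006 to catch. Once caught it stays in by itself at about 0.006; else it springs out when let go
- bottle: Loose reagent bottle with a black cap, 50 mm across, 117 mm tall, standing right (-y) of the stand; origin at the centre of its underside. Leave alone
- timer: Loose white lab timer 62 x 62 x 19 mm lying left (+y) of the stand; origin at the centre of its underside. Leave alone
- cool_rack: Loose green tube rack 58 x 105 x 41 mm with small tubes, left (+y) of the stand and ahead of the timer; origin at the centre of its underside. Leave alone

How it is judged:
On the way, in this order (a step that is already met when the one before it is completed fails the run):
1. the drive is slid home against the end stop (within 3 mm), trigger still released (value of joint drive above 0.047 m and value of joint trigger below 0.003 m), for 0.1 s.
2. the trigger is squeezed down (at least 8.5 of 10 mm) with the button still out, drive home (value of joint trigger above 0.0085 m and value of joint lock_on below 0.003 m and value of joint drive above 0.047 m), for 0.1 s.
3. the lock-on button is pushed in (at least 5.5 mm) while the trigger is still down (at least 7.5 mm) (value of joint lock_on above 0.0055 m and value of joint trigger above 0.0075 m), for 0.1 s.
4. the trigger is eased and caught by the lock (value of joint trigger between 0.004 and 0.0068 m and value of joint lock_on above 0.0045 m), for 0.2 s.
At the end, for the whole second after the job is handed in: The drive stands home (within 3 mm of the end stop) and the trigger stays on by itself, caught by the lock: trigger between 4 and 6.8 mm down, lock-on button at least 4.5 mm in, all at rest (all of step 4 and value of joint drive above 0.047 m and velocity of joint each of trigger, drive below 0.01 m/s); the robot touches nothing.
It fails at once if the bottle, the timer or the tube rack is moved more than 20 mm or the bottle tipped (distance of any of bottle, timer, cool_rack from where it was at the start of the episode above 0.02 m or angle between bottle's own z axis and vertical above 0.4 rad).
It also fails if it takes over 58 s, if anything falls off the work surface, if the arm or the gripper's body presses on something with over 40 N, if the wrist force passes 120 N, or if a joint passes its speed limit or range.

## Working session

There is one attempt and no reset: what is moved stays moved. The work goes in short steps, Python scripts to look and compute and a tool call to move; the robot and the scene stay as the last step left them, time stands still between calls to the robot, and variables do not carry over. Pictures are saved under pics/ and viewed, at most 10 in all, crops included, and the job is handed in when it is done.

Besides the shell and the picture viewer there is one more tool, called after "Request:" as name(argument=value, ...), one argument or row to a line, values as JSON. arm_command: Moves the arm, as the interface text tells. Its arguments: {"type":"object","properties":{"twist":{"type":"array"},"xyz":{"type":"array"},"fingers":{"type":"array"}},"required":["twist","xyz","fingers"]}

```bash
mkdir -p pics; cat > h.py <<'E'
import numpy as np, cv2
from plant import r
def cam(n,f=None):
    c=r.camera(n)
    if f: cv2.imwrite('pics/'+f,c['img'])
    return c
def ray(c,u,v):
    R=cv2.Rodrigues(np.array(c['rvec'],float))[0]; t=np.array(c['tvec'],float).ravel()
    d=R.T@np.linalg.inv(np.array(c['intrinsics']))@np.array([u,v,1.]); return -R.T@t,d/np.linalg.norm(d)
def onz(c,u,v,z):
    o,d=ray(c,u,v); return o+d*(z-o[2])/d[2]
def proj(c,P):
    return cv2.projectPoints(np.array(P,float).reshape(-1,3),np.array(c['rvec'],float),np.array(c['tvec'],float),np.array(c['intrinsics'],float),None)[0].reshape(-1,2)
def tri(a,b):
    (o1,d1),(o2,d2)=a,b
    s=np.linalg.lstsq(np.c_[d1,-d2],o2-o1,rcond=None)[0]
    p,q=o1+s[0]*d1,o2+s[1]*d2; return (p+q)/2,np.linalg.norm(p-q)
E
python3 - <<'E'
from h import *
import pickle
o=r.observe(); print(o)
for n in('side','top','wrist'):
    c=cam(n,n+'0.png'); pickle.dump(c,open(n+'0.pkl','wb')); print(n,ray(c,320,200))
E
```

```text
{'time_s': 0.0, 'qpos': array([-0.97882374,  0.5018748 , -0.42675128,  1.55143978,  0.22081037,
        1.13827888, -0.21028697]), 'dq': array([ 1.15613138e-03,  1.89200186e-04,  1.66261010e-03,  2.40879665e-03,
       -1.47519000e-03, -5.02460726e-05, -3.10381603e-04]), 'effort': array([ 5.47725340e-04, -5.66595805e+01, -5.81574887e+00, -2.79107684e+01,
       -6.85933814e-02,  3.07858363e-02,  1.80841826e-04]), 'eef_pos': array([0.20971598, 0.61450777, 0.22566217]), 'tcp_rot': array([-5.13996892e-01, -3.09888470e+00,  3.00150249e-03]), 'ft_force': array([ 0.1393395 , -0.14776182,  0.73407621]), 'ft_torque': array([-0.01294134, -0.01771994, -0.02428228]), 'gripper_force': 0.0, 'grip_width': 0.09199793866048085}
side (array([ 0.16093481, -0.124074  ,  1.04004583]), array([ 0.42585074,  0.23725174, -0.87313387]))
top (array([0.56043655, 0.11442407, 0.98740101]), array([ 0.08906522,  0.00397368, -0.99601787]))
wrist (array([0.13932809, 0.63825879, 0.38400183]), array([ 0.25072452, -0.06252378, -0.96603726]))
```

View pics/top0.png

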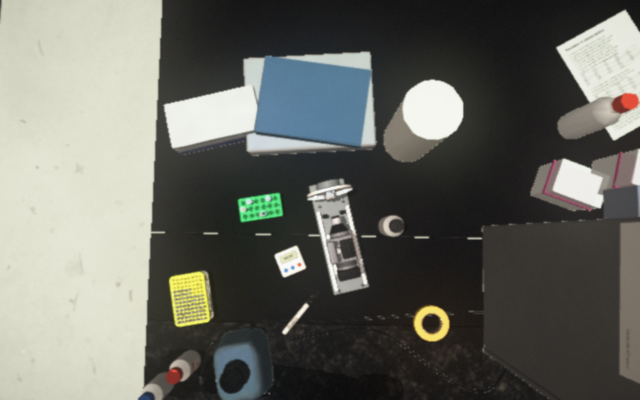

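View pics/side0.png

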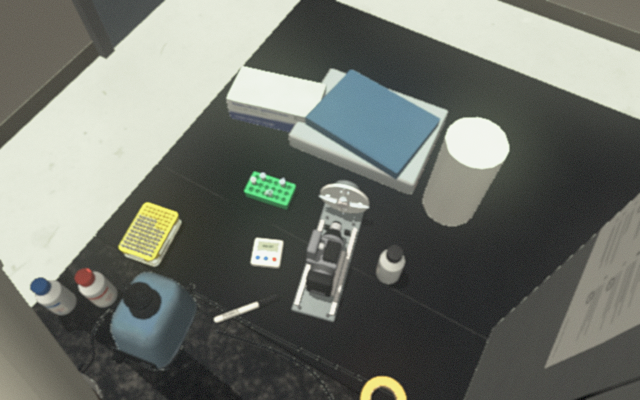

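The top view shows the stand from about (350,293) at the rear to the disc at (330,187), with the bottle at (391,226), timer at (289,262) and rack at (261,207). The side view agrees. I'll enlarge both.

```bash
python3 - <<'E'
from h import *
a=cv2.imread('pics/top0.png')[170:305,275:415]; b=cv2.imread('pics/side0.png')[170:330,280:420]
a=cv2.resize(a,None,fx=4,fy=4,interpolation=cv2.INTER_CUBIC)
b=cv2.resize(b,None,fx=3.5,fy=3.5,interpolation=cv2.INTER_CUBIC)
w=np.zeros((560,800,3),np.uint8); 
a=cv2.resize(a,(400,386)); b=cv2.resize(b,(400,457))
w[:386,:400]=a; w[:457,400:]=b
w=cv2.convertScaleAbs(w,alpha=1.3,beta=15)
cv2.imwrite('pics/z0.png',w)
E
```

```text
(no output)
```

View pics/z0.png

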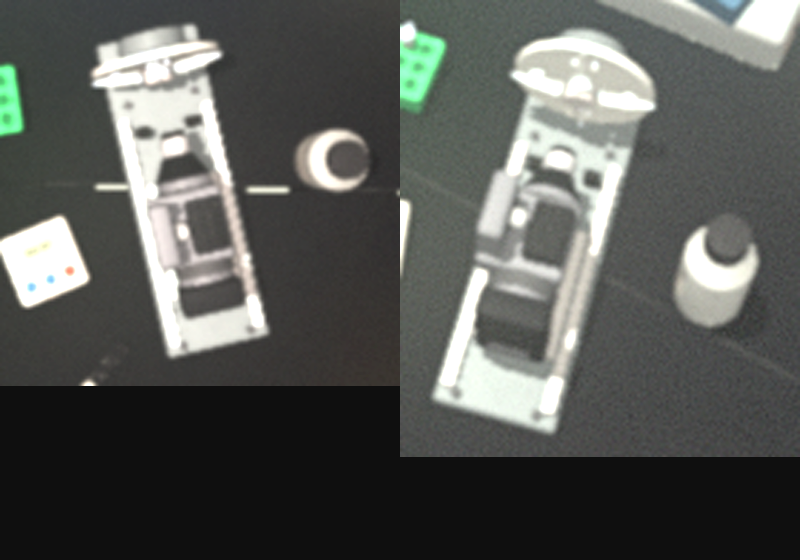

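The zoom shows these crop pixels. Top view (left):
- rear plate corners at (172,356) and (268,332)
- front left corner at (98,45)
- paddle centre at (210,223)
- button at (182,230)

Side view (right):
- rear corners at (433,401) and (555,432)
- paddle at (551,228)
- button at (520,216)

```bash
python3 - <<'E'
from h import *
import pickle
T=pickle.load(open('top0.pkl','rb'));S=pickle.load(open('side0.pkl','rb'))
s=1/2.857
t=lambda u,v:(275+u*s,170+v*s); q=lambda u,v:(280+(u-400)*s,170+v*s)
RL,RR,FL=[onz(T,*t(*p),.012) for p in((172,356),(268,332),(98,45))]
print(RL,RR,FL,np.linalg.norm(RL-RR),np.linalg.norm(RL-FL))
print('side',[onz(S,*q(*p),.012) for p in((433,401),(555,432))])
d=FL-RL; yaw=np.arctan2(d[1],d[0]); d2=RL-RR; print('yaw',np.degrees(yaw),np.degrees(np.arctan2(-d2[0],d2[1])))
for n,a,b in(('RL',(172,356),(433,401)),('RR',(268,332),(555,432)),('paddle',(210,223),(551,228)),('button',(182,230),(520,216)),('cap',(348,160),(728,238))):
    print(n,*tri(ray(T,*t(*a)),ray(S,*q(*b))))
x=np.array([np.cos(yaw),np.sin(yaw),0]);y=np.array([-x[1],x[0],0])
O=(RL+RR)/2+.150*x; O[2]=0; print('origin',O)
P=onz(T,*t(210,223),.104); print('paddle on 104',P,'stand',(P-O)@x,(P-O)@y)
B=onz(T,*t(182,230),.11); print('button',B,'stand',(B-O)@x,(B-O)@y)
for n,p in(('bottle cap',(348,160)),): 
    P=onz(T,*t(*p),.117);print(n,P,(P-O)@x,(P-O)@y)
P=onz(T,*t(42,260),.019);print('timer',(P-O)@x,(P-O)@y)
print('wrist cam in tool', end=' ')
o=r.observe(); R=cv2.Rodrigues(o['tcp_rot'])[0]; c=pickle.load(open('wrist0.pkl','rb')); oo,dd=ray(c,320,200)
print(R, R.T@(oo-o['eef_pos']),R.T@dd)
E
```

```text
[0.41282982 0.0763432  0.012     ] [ 0.43507592 -0.00668849  0.012     ] [0.68337025 0.14604274 0.012     ] 0.08596016961323924 0.2793745666060646
side [array([0.41041411, 0.07723131, 0.012     ]), array([ 0.43450776, -0.00874624,  0.012     ])]
yaw 14.446992140077171 14.998599879385889
RL [0.41177536 0.07706019 0.00845232] 0.001997815627804362
RR [ 0.43501748 -0.00774105  0.00863464] 0.0014722256351030229
paddle [0.53145942 0.05174556 0.10758389] 0.00012305811581816628
button [0.52599419 0.07367427 0.11359457] 0.0007046045203530782
cap [ 0.58333423 -0.05637326  0.11205377] 0.0010199204675275014
origin [0.5692097  0.07224998 0.        ]
paddle on 104 [0.53137321 0.05143722 0.104     ] stand -0.041832514219577066 -0.010715035618035516
button [0.52567127 0.07381052 0.11      ] stand -0.041772368914098135 0.012373336856026535
bottle cap [ 0.58293899 -0.05496687  0.117     ] -0.018443443359966845 -0.1266193518160136
timer -0.04342959394866304 0.13346524638881502
wrist cam in tool [[-9.46458722e-01  3.22824394e-01 -5.45614566e-04]
 [ 3.22824852e-01  9.46457607e-01 -1.45374743e-03]
 [ 4.70959217e-05 -1.55204988e-03 -9.99998794e-01]] [ 0.07424541 -0.00062879 -0.15809191] [-0.25753013  0.02326323  0.96599019]
```

Request:
arm_command(
  twist=[
    [0,0,0],
    [0,0,0],
    [0,0,0],
    [0,0,0],
    [0,0,0],
    [0,0,0],
    [0,0,0],
    [0,0,0],
    [0,0,-8],
    [0,0,-16],
    [0,0,-24],
    [0,0,-33.3],
    [0,0,-33.3],
    [0,0,-33.3],
    [0,0,-33.3],
    [0,0,-33.3],
    [0,0,-33.3],
    [0,0,-33.3],
    [0,0,-33.3],
    [0,0,-33.3],
  ],
  xyz=[
    [-0.04,-0.006,-0.02],
    [-0.09,-0.012,-0.04],
    [-0.14,-0.02,-0.06],
    [-0.19,-0.03,-0.08],
    [-0.24,-0.04,-0.09],
    [-0.29,-0.045,-0.09],
    [-0.323,-0.048,-0.09],
    [-0.323,-0.048,-0.09],
    [-0.333,-0.09,-0.09],
    [-0.343,-0.14,-0.085],
    [-0.353,-0.19,-0.08],
    [-0.363,-0.24,-0.08],
    [-0.373,-0.29,-0.08],
    [-0.383,-0.34,-0.075],
    [-0.393,-0.39,-0.075],
    [-0.403,-0.43,-0.075],
    [-0.41,-0.457,-0.075],
    [-0.41,-0.457,-0.075],
    [-0.41,-0.457,-0.075],
    [-0.41,-0.457,-0.075],
  ],
  fingers=[1,1,1,1,1,1,1,1,1,1,1,1,1,1,1,1,1,1,1,1],
)

```text
time_s: 2.65
eef_pos: [0.4502, 0.052, 0.3016]
tcp_rot: [0.4, -3.116, -0.001]
ft_force: [-0.0, 0.4, -0.1]
grip_width: 0.0006
gripper_force: 0.0
```

```bash
python3 - <<'E'
from h import *
import pickle
c=cam('wrist','w1.png'); pickle.dump(c,open('w1.pkl','wb')); print(r.observe()['qpos'])
O=np.array([.5692,.0722,0]);a=np.radians(14.5);x=np.array([np.cos(a),np.sin(a),0]);y=np.array([-x[1],x[0],0]);z=np.array([0,0,1])
P=lambda X,Y,Z:O+X*x+Y*y+Z*z
for n,p in(('RL',(-.15,.045,.012)),('RR',(-.15,-.045,.012)),('rear top',(-.112,0,.096)),('paddle',(-.042,-.009,.104)),('lock',(-.042,.008,.11))): print(n,proj(c,P(*p)))
E
```

```text
[ 0.09228732  0.04903553 -0.27419083  1.92996636  0.01405916  1.16451794
  1.63859359]
RL [[335.5325852  154.92229988]]
RR [[279.20538656 154.81370303]]
rear top [[306.15943067 189.77263912]]
paddle [[299.79187771 240.36540419]]
lock [[312.03545375 242.13456246]]
```

View pics/w1.png

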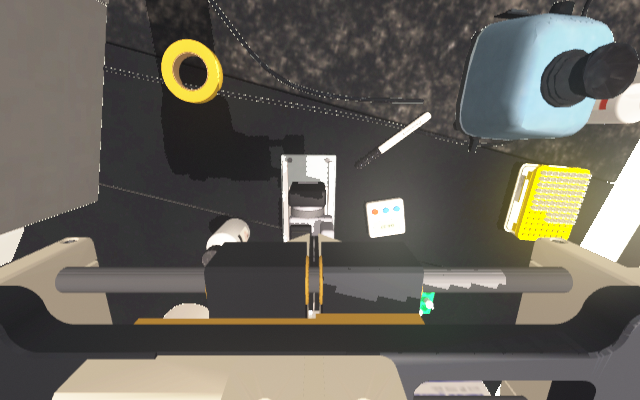

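The wrist view matches the prediction: plate rear corners at (282,155) and (336,155), battery at (307,190). The fingers sit at about (313,230–315), so I'll look at their tips closely to get their width.

```bash
python3 - <<'E'
from h import *
a=cv2.imread('pics/w1.png')[145:325,250:380]
cv2.imwrite('pics/z1.png',cv2.resize(cv2.convertScaleAbs(a,alpha=1.4,beta=20),None,fx=3.3,fy=3.3,interpolation=cv2.INTER_CUBIC))
import pickle
c=pickle.load(open('w1.pkl','rb')); o=r.observe(); R=cv2.Rodrigues(o['tcp_rot'])[0]
for dz in(0,-.02,-.04,-.06): print(dz,[proj(c,o['eef_pos']+R@[sx,s,dz]).round(0).tolist() for sx in(.01,) for s in(-.019,-.01,.01,.019)])
E
```

```text
0 [[[283.0, 235.0]], [[297.0, 235.0]], [[330.0, 235.0]], [[345.0, 235.0]]]
-0.02 [[[279.0, 249.0]], [[295.0, 249.0]], [[332.0, 249.0]], [[349.0, 249.0]]]
-0.04 [[[274.0, 267.0]], [[293.0, 267.0]], [[335.0, 267.0]], [[354.0, 267.0]]]
-0.06 [[[267.0, 292.0]], [[289.0, 292.0]], [[338.0, 292.0]], [[361.0, 292.0]]]
```

View pics/z1.png

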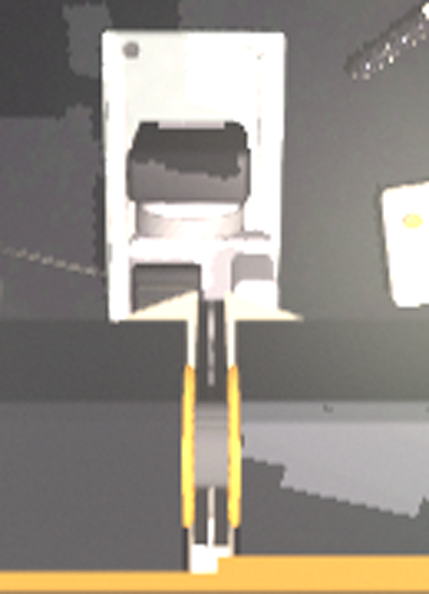

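The tips look tapered, but parts hide each other. The starting wrist picture shows the open fingers.

View pics/wrist0.png

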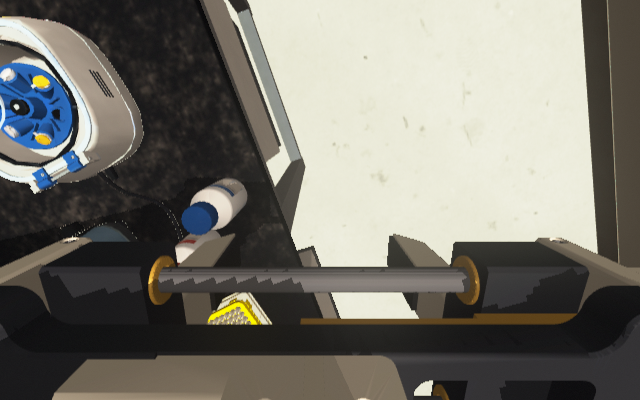

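The open fingers appear as tan blades at (180–237, 233–320) on the left and (388–452) on the right, each with a slanted tip. I'll enlarge them to measure the taper.

```bash
python3 - <<'E'
from h import *
import pickle
a=cv2.imread('pics/wrist0.png')[225:325,140:490]
c=pickle.load(open('wrist0.pkl','rb')); 
R=cv2.Rodrigues(np.array([-5.13996892e-01,-3.09888470e+00,3.00150249e-03]))[0]; p=np.array([0.20971598,0.61450777,0.22566217])
z=cv2.resize(cv2.convertScaleAbs(a,alpha=1.6,beta=30),None,fx=2.28,fy=2.28*2,interpolation=cv2.INTER_CUBIC)
for s in(-.065,-.046,.046,.065):
  for sx,col in((.0095,(0,0,255)),(-.0095,(255,0,0))):
    for dz in np.arange(0,-.05,-.01):
        q=proj(c,p+R@[sx,s,dz])[0]; cv2.circle(z,(int((q[0]-140)*2.28),int((q[1]-225)*4.56)),2,col,-1)
cv2.imwrite('pics/z2.png',z)
E
```

```text
(no output)
```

View pics/z2.png

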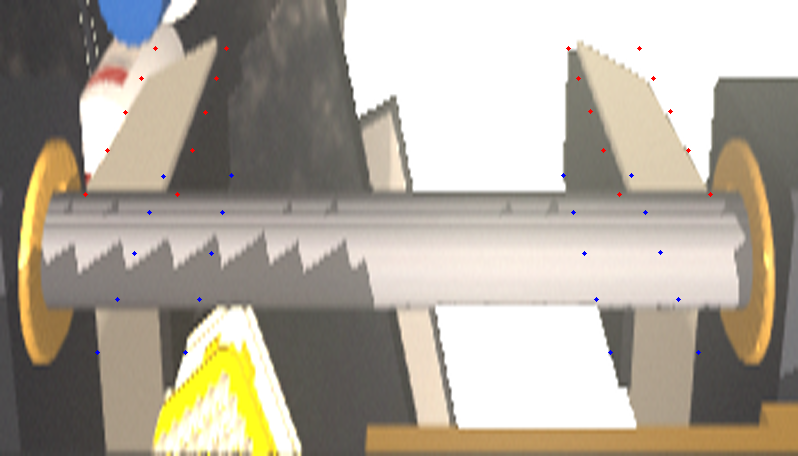

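The fingers are chamfered over the last 10 mm or so. Above that they are a constant ±18 mm when shut, which suits pressing the button with the finger's back. Next I'll move behind the battery and down.

Request:
arm_command(
  twist=[
    [0,0,0],
    [0,0,0],
    [0,0,0],
    [0,0,0],
    [0,0,0],
    [0,0,0],
    [0,0,0],
    [0,0,0],
    [0,0,0],
    [0,0,0],
  ],
  xyz=[
    [0.015,-0.005,0],
    [0.03,-0.01,0.01],
    [0.03,-0.01,0.05],
    [0.03,-0.01,0.09],
    [0.03,-0.01,0.13],
    [0.03,-0.01,0.17],
    [0.03,-0.01,0.205],
    [0.03,-0.01,0.225],
    [0.03,-0.01,0.234],
    [0.03,-0.01,0.234],
  ],
  fingers=[1,1,1,1,1,1,1,1,1,1],
)

```text
time_s: 3.95
eef_pos: [0.4234, 0.033, 0.0677]
tcp_rot: [0.395, -3.116, 0.0]
ft_force: [-0.3, 0.3, 0.3]
grip_width: 0.0001
gripper_force: 0.0
```

```bash
cat >> h.py <<'E'
O=np.array([.5692,.0722,0]);_a=np.radians(14.5);X=np.array([np.cos(_a),np.sin(_a),0]);Y=np.array([-X[1],X[0],0])
def stand(): 
    o=r.observe(); p=o['eef_pos']-O; f=o['ft_force']
    R=cv2.Rodrigues(o['tcp_rot'])[0]
    print('stand xyz mm',(1e3*np.array([p@X,p@Y,p[2]])).round(1),'F',np.array([f@X,f@Y,f[2]]).round(1),'toolx yaw',np.degrees(np.arctan2(-R[1,0],-R[0,0])).round(2),o['time_s'])
E
python3 -c "
from h import *
stand()"
```

```text
stand xyz mm [-151.    -1.5   67.7] F [-0.2  0.4  0.3] toolx yaw 14.46 3.95
```

Request:
arm_command(
  twist=[
    [0,0,0],
    [0,0,0],
    [0,0,0],
    [0,0,0],
    [0,0,0],
    [0,0,0],
    [0,0,0],
    [0,0,0],
    [0,0,0],
    [0,0,0],
    [0,0,0],
    [0,0,0],
  ],
  xyz=[
    [-0.01,0,0],
    [-0.02,0,0],
    [-0.025,0,0],
    [-0.03,0,0],
    [-0.035,0,0],
    [-0.04,0,0],
    [-0.045,0,0],
    [-0.05,0,0],
    [-0.055,0,0],
    [-0.06,0,0],
    [-0.064,0,0],
    [-0.064,0,0],
  ],
  fingers=[1,1,1,1,1,1,1,1,1,1,1,1],
)

```text
time_s: 5.45
eef_pos: [0.4838, 0.0484, 0.067]
tcp_rot: [0.394, -3.112, 0.001]
ft_force: [-4.6, -1.9, 2.1]
grip_width: 0.0003
gripper_force: 2.5
```

```bash
python3 -c "
from h import *
stand()"
```

```text
stand xyz mm [-88.7  -1.6  67. ] F [-4.9 -0.7  2.1] toolx yaw 14.44 5.45
```

Request:
arm_command(
  twist=[
    [0,0,0],
    [0,0,0],
    [0,0,0],
    [0,0,0],
  ],
  xyz=[
    [-0.003,0,0],
    [-0.006,0,0],
    [-0.008,0,0],
    [-0.008,0,0],
  ],
  fingers=[1,1,1,1],
)

```text
time_s: 5.95
eef_pos: [0.491, 0.0502, 0.067]
tcp_rot: [0.394, -3.112, 0.001]
ft_force: [-5.3, -1.5, 2.7]
grip_width: 0.0005
gripper_force: 3.2
```

Request:
arm_command(
  twist=[
    [0,0,0],
    [0,0,0],
    [0,0,0],
  ],
  xyz=[
    [-0.002,0,0],
    [-0.003,0,0],
    [-0.003,0,0],
  ],
  fingers=[1,1,1],
)

```text
time_s: 6.32
eef_pos: [0.4909, 0.0502, 0.0666]
tcp_rot: [0.393, -3.106, 0.002]
ft_force: [-13.1, -2.9, 9.1]
grip_width: 0.0005
gripper_force: 6.7
```

Request:
arm_command(
  twist=[
    [0,0,0],
    [0,0,0],
    [0,0,0],
  ],
  xyz=[
    [-0.003,0,0],
    [-0.005,0,0],
    [-0.005,0,0],
  ],
  fingers=[1,1,1],
)

```text
time_s: 6.7
eef_pos: [0.4907, 0.0502, 0.0657]
tcp_rot: [0.391, -3.097, 0.004]
ft_force: [-23.4, -5.5, 16.8]
grip_width: 0.0006
gripper_force: 12.2
```

```bash
python3 -c "
from h import *
stand()"
```

```text
stand xyz mm [-81.5  -1.7  65.7] F [-24.    0.6  16.8] toolx yaw 14.4 6.7
```

Home: the force rises with no further motion. I'll back off, rise, and look at the trigger from close above.

Request:
arm_command(
  twist=[
    [0,0,0],
    [0,0,0],
    [0,0,0],
    [0,0,0],
    [0,0,0],
    [0,0,0],
    [0,0,0],
    [0,0,0],
    [0,0,0],
    [0,0,0],
    [0,0,0],
    [0,0,0],
    [0,0,0],
  ],
  xyz=[
    [0.01,0,0],
    [0.025,0,0],
    [0.04,0,0],
    [0.04,0,-0.04],
    [0.04,0,-0.08],
    [0.04,0,-0.12],
    [0.03,0,-0.135],
    [0,0,-0.135],
    [-0.03,0,-0.135],
    [-0.06,0,-0.135],
    [-0.09,0,-0.135],
    [-0.1,0,-0.135],
    [-0.1,0,-0.135],
  ],
  fingers=[1,1,1,1,1,1,1,1,1,1,1,1,1],
)

```text
time_s: 8.32
eef_pos: [0.5977, 0.0781, 0.2024]
tcp_rot: [0.396, -3.116, -0.0]
ft_force: [-0.5, -0.7, 0.4]
grip_width: 0.0003
gripper_force: 0.0
```

```bash
python3 - <<'E'
from h import *
import pickle
stand(); c=cam('wrist'); pickle.dump(c,open('w2.pkl','wb'))
P=lambda a,b,z:O+a*X+b*Y+[0,0,z]
im=c['img'].copy()
Q=[P(*p) for p in((-.07,-.026,.096),(-.07,.026,.096),(-.022,-.024,.104),(-.022,.006,.104),(.022,-.024,.104),(.022,.006,.104),(0,.008,.11),(-.15,.045,.012),(-.15,-.045,.012),(-.025,.018,.128))]
q=proj(c,Q); print(q.round(1).tolist())
for p in q: cv2.circle(im,tuple(int(round(a)) for a in p),1,(0,0,255),-1)
cv2.imwrite('pics/w2.png',cv2.resize(im[:250,180:440],None,fx=2.3,fy=2.3,interpolation=cv2.INTER_CUBIC))
E
```

```text
stand xyz mm [ 29.1  -1.4 202.4] F [-0.6 -0.5  0.4] toolx yaw 14.48 8.325
[[286.4, 97.3], [344.6, 97.3], [289.2, 152.6], [322.0, 152.6], [290.3, 199.2], [321.7, 199.2], [324.2, 177.6], [355.8, 27.5], [274.4, 27.6], [337.4, 151.6]]
```

View pics/w2.png

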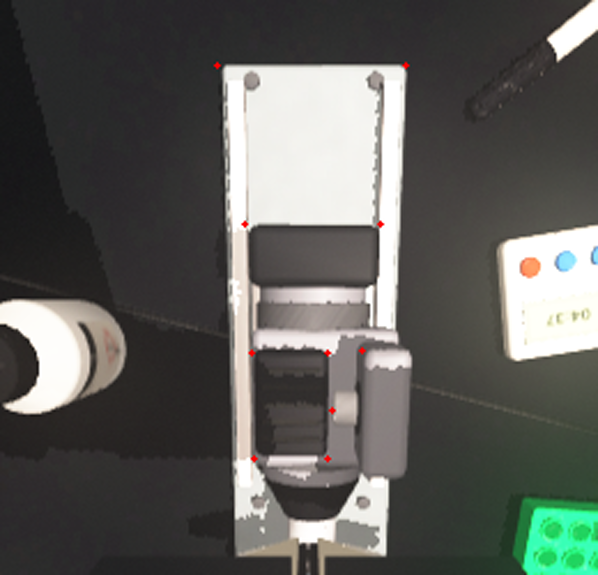

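The overlay matches within about 1 mm: paddle at crop (254–328, 350–460), button end at (332,407). The drive is home and the paddle is where expected. Next I'll go above the paddle, off to −y.

Request:
arm_command(
  twist=[
    [0,0,0],
    [0,0,0],
    [0,0,0],
    [0,0,0],
    [0,0,0],
    [0,0,0],
    [0,0,0],
  ],
  xyz=[
    [0.015,-0.008,0],
    [0.029,-0.0135,0.01],
    [0.029,-0.0135,0.035],
    [0.029,-0.0135,0.06],
    [0.029,-0.0135,0.08],
    [0.029,-0.0135,0.09],
    [0.029,-0.0135,0.09],
  ],
  fingers=[1,1,1,1,1,1,1],
)

```text
time_s: 9.25
eef_pos: [0.5723, 0.057, 0.1125]
tcp_rot: [0.394, -3.115, 0.0]
ft_force: [0.9, 0.3, -0.2]
grip_width: 0.0003
gripper_force: 0.0
```

Request:
arm_command(
  twist=[
    [0,0,0],
    [0,0,0],
    [0,0,0],
    [0,0,0],
    [0,0,0],
    [0,0,0],
  ],
  xyz=[
    [0,0,0.004],
    [0,0,0.008],
    [0,0,0.012],
    [0,0,0.016],
    [0,0,0.018],
    [0,0,0.018],
  ],
  fingers=[1,1,1,1,1,1],
)

```text
time_s: 10.0
eef_pos: [0.574, 0.0578, 0.0957]
tcp_rot: [-0.395, 3.115, -0.0]
ft_force: [-2.4, -0.9, 8.8]
grip_width: 0.0007
gripper_force: 4.3
```

```bash
python3 -c "
from h import *
stand()"
```

```text
stand xyz mm [  1.  -15.1  95.7] F [-2.5 -0.3  8.8] toolx yaw 14.47 10.0
```

Trigger is about 8–9 mm down with 8.8 N. I'll go down a bit more, to the stop.

Request:
arm_command(
  twist=[
    [0,0,0],
    [0,0,0],
    [0,0,0],
    [0,0,0],
  ],
  xyz=[
    [0,0,0.002],
    [0,0,0.004],
    [0,0,0.004],
    [0,0,0.004],
  ],
  fingers=[1,1,1,1],
)

```text
time_s: 10.5
eef_pos: [0.5743, 0.0577, 0.0941]
tcp_rot: [-0.395, 3.115, -0.001]
ft_force: [-8.8, -1.2, 24.7]
grip_width: 0.0004
gripper_force: 12.5
```

```bash
python3 -c "
from h import *
stand()"
```

```text
stand xyz mm [  1.3 -15.3  94.1] F [-8.8  1.  24.7] toolx yaw 14.46 10.5
```

Request:
arm_command(
  twist=[
    [0,0,0],
    [0,0,0],
    [0,0,0],
    [0,0,0],
    [0,0,0],
    [0,0,0],
    [0,0,0],
    [0,0,0],
  ],
  xyz=[
    [0,0.002,-0.001],
    [0,0.004,-0.001],
    [0,0.006,-0.001],
    [0,0.008,-0.001],
    [0,0.01,-0.001],
    [0,0.012,-0.001],
    [0,0.013,-0.001],
    [0,0.013,-0.001],
  ],
  fingers=[1,1,1,1,1,1,1,1],
)

```text
time_s: 11.5
eef_pos: [0.5735, 0.0655, 0.0943]
tcp_rot: [-0.389, 3.112, -0.009]
ft_force: [1.1, -9.6, 13.3]
grip_width: 0.0006
gripper_force: 7.5
```

```bash
python3 -c "
from h import *
stand()"
```

```text
stand xyz mm [ 2.5 -7.6 94.3] F [-1.4 -9.6 13.3] toolx yaw 14.26 11.5
```

Request:
arm_command(
  twist=[
    [0,0,0],
    [0,0,0],
    [0,0,0],
    [0,0,0],
    [0,0,0],
  ],
  xyz=[
    [0,0.002,0],
    [0,0.004,0],
    [0,0.006,0],
    [0,0.006,0],
    [0,0.006,0],
  ],
  fingers=[1,1,1,1,1],
)

```text
time_s: 12.12
eef_pos: [0.5722, 0.0707, 0.0942]
tcp_rot: [-0.389, 3.112, -0.009]
ft_force: [1.3, -11.4, 13.2]
grip_width: 0.0003
gripper_force: 8.0
```

```bash
python3 -c "
from h import *
stand()"
```

```text
stand xyz mm [ 2.5 -2.2 94.2] F [ -1.6 -11.3  13.2] toolx yaw 14.24 12.125
```

Request:
arm_command(
  twist=[
    [0,0,0],
    [0,0,0],
    [0,0,0],
    [0,0,0],
  ],
  xyz=[
    [0,0.0015,0],
    [0,0.003,0],
    [0,0.003,0],
    [0,0.003,0],
  ],
  fingers=[1,1,1,1],
)

```text
time_s: 12.62
eef_pos: [0.5719, 0.0716, 0.0942]
tcp_rot: [-0.386, 3.112, -0.012]
ft_force: [2.3, -14.3, 12.8]
grip_width: 0.0007
gripper_force: 9.9
```

```bash
python3 -c "
from h import *
stand()"
```

```text
stand xyz mm [ 2.5 -1.2 94.2] F [ -1.3 -14.4  12.8] toolx yaw 14.16 12.625
```

Request:
arm_command(
  twist=[
    [0,0,0],
    [0,0,0],
    [0,0,0],
  ],
  xyz=[
    [0,0.001,0],
    [0,0.002,0],
    [0,0.002,0],
  ],
  fingers=[1,1,1],
)

```text
time_s: 13.0
eef_pos: [0.5718, 0.0719, 0.0943]
tcp_rot: [-0.385, 3.112, -0.015]
ft_force: [3.9, -17.9, 12.4]
grip_width: 0.0005
gripper_force: 11.0
```

```bash
python3 -c "
from h import *
stand()"
```

```text
stand xyz mm [ 2.5 -1.  94.3] F [ -0.7 -18.3  12.4] toolx yaw 14.09 13.0
```

The button is at its stop. I'll ease the trigger up, still holding sideways.

Request:
arm_command(
  twist=[
    [0,0,0],
    [0,0,0],
    [0,0,0],
    [0,0,0],
    [0,0,0],
    [0,0,0],
    [0,0,0],
    [0,0,0],
    [0,0,0],
  ],
  xyz=[
    [0,0,-0.0015],
    [0,0,-0.003],
    [0,0,-0.0045],
    [0,0,-0.006],
    [0,0,-0.0075],
    [0,0,-0.009],
    [0,0,-0.01],
    [0,0,-0.01],
    [0,0,-0.01],
  ],
  fingers=[1,1,1,1,1,1,1,1,1],
)

```text
time_s: 14.12
eef_pos: [0.5698, 0.0724, 0.1013]
tcp_rot: [-0.386, 3.116, -0.013]
ft_force: [6.9, -15.0, -4.4]
grip_width: -0.0001
gripper_force: 7.9
```

```bash
python3 -c "
from h import *
stand()"
```

```text
stand xyz mm [7.000e-01 1.000e-01 1.013e+02] F [  2.9 -16.2  -4.4] toolx yaw 14.11 14.125
```

Vertical force is gone at z 101, above the caught paddle at about 98.5. I'll release sideways, then go up and look.

Request:
arm_command(
  twist=[
    [0,0,0],
    [0,0,0],
    [0,0,0],
    [0,0,0],
    [0,0,0],
    [0,0,0],
    [0,0,0],
    [0,0,0],
    [0,0,0],
    [0,0,0],
    [0,0,0],
    [0,0,0],
  ],
  xyz=[
    [0,-0.004,-0.001],
    [0,-0.008,-0.001],
    [0,-0.012,-0.001],
    [0,-0.016,-0.001],
    [0,-0.02,-0.001],
    [0,-0.022,-0.01],
    [0,-0.022,-0.03],
    [0,-0.02,-0.055],
    [-0.01,-0.01,-0.08],
    [-0.025,-0.01,-0.1],
    [-0.03,-0.01,-0.105],
    [-0.03,-0.01,-0.105],
  ],
  fingers=[1,1,1,1,1,1,1,1,1,1,1,1],
)

```text
time_s: 15.62
eef_pos: [0.5988, 0.0787, 0.2067]
tcp_rot: [0.395, -3.117, 0.0]
ft_force: [0.3, -0.7, 0.1]
grip_width: 0.0003
gripper_force: 0.0
```

```bash
python3 - <<'E'
from h import *
import pickle
stand(); c=cam('wrist'); a=pickle.load(open('w2.pkl','rb'))['img']
w=np.hstack([i[130:225,270:370] for i in(a,c['img'])])
cv2.imwrite('pics/w3.png',cv2.resize(w,None,fx=4,fy=4,interpolation=cv2.INTER_CUBIC))
E
```

```text
stand xyz mm [ 30.3  -1.1 206.7] F [ 0.1 -0.7  0.1] toolx yaw 14.46 15.625
```

View pics/w3.png

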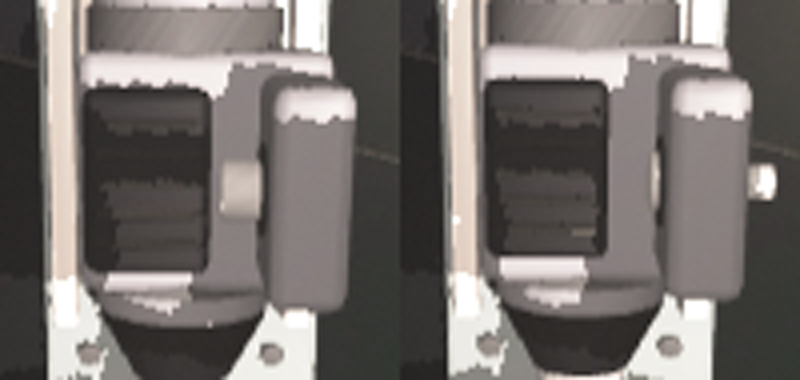

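Right (after) against left (before): the button at crop (655,180) is in, with its pin out at (765,182). The paddle looks smaller, so it is lower, and the drive is unmoved against the plate holes. The robot is clear.

```bash
python3 -c "
from plant import r
print(r.sign_off())"
```

```text
the job is handed in; nothing more can be done
None
```

I handed the job in at about 16 s with the drive home and the trigger locked on; the last picture showed the button staying in, the paddle down and the robot clear, but no verdict came back.

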